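Seat a pad against its hidden stop with a handwheel, then back off a quarter turn

TASK

Wind the black handwheel of the seating fixture clockwise by its upright red handle, so that the ram slides the yellow pad along the channel until you feel it come up hard against the stop hidden under the grey hood, without forcing it. Then back the wheel off a quarter turn, so that the pad stays home with clearance behind it, and let go. Only the ram may push the pad, and the bottles must stay standing where they are.

Things in the scene. Friction and masses are not known exactly. Their poses are not given: they have to be found in the camera images.
- fixture: Seating fixture, screwed down: dark plate 285 x 100 x 10 mm, blue gearbox under the handwheel, channel 35 mm wide (floor 10 mm up) between two rails, grey hood. Origin: on the bench top (z = 0) on the vertical axis of the handwheel. x along the channel, the way the ram advances; z up. Plate x = -50 to 235 mm; gearbox 53 mm high, x = -45 to 40, y = -38 to 38 mm.
- wheel (a joint): Handwheel angle, rad; grows clockwise seen from above. One turn clockwise moves the ram 30 mm forward, one turn back 30 mm back. Starts between 0 and 2.8 (ram face at x = 60 mm of the fixture at 0). Friction about 0.11 N m (2.5 N at the handle); it stays where it is left. When the pad meets the stop, 1.5 to 3 turns from the start, the wheel stops dead.
- handle (a point): Middle of the wheel's upright red crank handle: 18 mm in diameter, reaching from 76 to 126 mm above the bench (middle 101 mm), 45 mm from the wheel's axis. The black wheel is 106 mm over its rim, whose top is 75 mm above the bench. The handle does not spin on the wheel; closed fingertips can push it round from behind.
- ram: The ram: a steel rod 16 mm in diameter with a brass pusher head 28 mm wide and 16 mm high, driven by the handwheel. Its x axis is that of the fixture.
- ram_face (a point): Centre of the flat face of the pusher head, 20 mm above the bench; axes as those of the fixture.
- pad: Yellow urethane pad, 30 x 54 x 21 mm, lying loose in the channel ahead of the ram, its long (y) axis along the channel. Origin: centre of its underside. It starts at x = 103 to 117 mm in the fixture's frame; home, its centre is at 147 to 172 mm.
- hood_mouth (a point): Top middle of the hood's edge that looks at the ram, x = 154 mm of the fixture. The grey hood is 40 mm high, 58 mm wide and 80 mm long and covers the end of the channel. Under it, out of sight, stands the fixed stop, at a different depth each time, 20 to 45 mm behind the mouth: to be found by feel.
- pad_end (a point): Centre of the pad's end face that looks at the ram. The gap behind the pad is how far this point lies ahead of point ram_face along x; a quarter turn of the wheel makes 7.5 mm.
- bottle_oil: Small oil bottle with a black cap, 34 mm in diameter, 82 mm high, standing loose on the bench; origin at the centre of its underside. (A tall fixed post stands between this left part of the bench and the fixture, at x = 0.43 to 0.57, y = 0.03 to 0.12 m: keep the arm clear of it.)
- bottle_clean: Bottle with a red cap, 40 mm in diameter, 90 mm high, standing loose at the near right of the bench; origin at the centre of its underside.

How it is judged:
By the outcome, as a careful person would: the job done as asked, in the order asked, and still so for the second after the job is handed in, with the robot touching nothing.
It also fails if it takes over 72 s, if anything falls off the work surface, if the arm or the gripper's body presses on something with over 40 N, if the wrist force passes 120 N, or if a joint passes its speed limit or range.

ROBOT

A 6-joint arm with a two-finger parallel gripper is mounted at the origin on a cart in front of the work surface, level with it; the furniture and walls round the work are solid. World frame = base frame: x ahead of the robot, y to its left, z up, the work surface at z = 0. Lengths are in mm, angles in rad, forces in N, time in s.
With the tool pointing down it reaches from about 400 to 925 mm from the base axis. Payload 12.5 kg.
Tool frame: the origin (TCP) lies at the very end of the fingers, on their centre line; the grasp point (between the pads) lies 19 mm behind it; z points along the fingers, y is the line along which they close (so a half turn about z gives the same grasp; the last joint's range is limited). The gripper opens to 95 mm and grips with 3 to 60 N. Pads are 20 mm wide; open, the fingers measure 119 mm over their backs; the gripper's body (75 mm by 180 mm) begins 59 mm behind the grasp point.
Start: joints at [1.126, 0.491, 1.559, -0, 1.092, -0.106], TCP at [207.706, 589.495, 214.661] pointing down, gripper open.
Joint ranges: [-3.1, 3.1], [-0.84, 2.19], [0.05, 2.79], [-1.13, 4.28], [0.06, 2.93], [-2.69, 2.69]. Speed limits (rad/s): [2.22, 2.22, 2.79, 3.14, 3.14, 3.14].

INTERFACE

Orientations are given as [roll, pitch, yaw] about the fixed x, y, z axes, in that order (R = Rz(yaw) Ry(pitch) Rx(roll)).
In Python, from cell import env gives the robot as it stands.
- The arm moves only by the shell command python3 steer.py 'ROWS'. ROWS is a JSON list of rows, 1 to 5 of them, each of 5 numbers: dx, dy, dz in mm, then a turn about the tool's z in rad, then the opening from 0.0 (shut) to 1.0 (fully open); each row is the pose to reach, as a shift and turn from the pose commanded when the command began, along the tool's axes at that moment; what a row does not reach only later rows make up. A row lasts 1/12 s, in which the tool goes at most 41.7 mm and 0.125 rad, less where a joint would pass 70% of its speed; a pose out of reach is approached as far as the arm can. The fingers move at their own pace and stop on an object; the grip force is fixed at half the most. Time passes only in rows, so rows that do not move let the fingers close. It prints the time, the measured TCP pose, the force, the opening and the grip force at its end.
- env.state(): the state, without advancing time (a new reading comes with each control period).
- env.read_camera(name): name is "side" or "top"; returns (picture, depth): 384x512x3 uint8, red, green, blue; 384x512 float32, mm along the optical axis (not along the pixel's ray), 0 where there is no reading.
- env.camera_info(name): a dict with "vertical_fov" (degrees; the focal length in pixels is half the picture's height over the tangent of half this angle, whatever the lens; pixels are square), "cx", "cy" (the principal point, pixels), "dist_coeffs" ([k1, k2, p1, p2, k3] as OpenCV has them; the pictures are not rectified), "origin" and "attitude" of the camera in the world. Camera axes: x right, y down, z forward; pixel columns grow to the right and rows downward; lengths in mm; the calibration is good to about 2 mm. A picture is of the moment at which its call begins. camera_info takes no time and is no camera call.
- env.job_done(): hands the job in; it is judged then, once.
The state is a dict: "t": time; "joints": joint angles; "qvel": joint speeds; "tau": joint torques, N m; "eef_pos": TCP position; "tcp_rot": TCP orientation; "ft_force": force on the tool from outside, world axes, zero at the start; "moment": the same for the moment, N m; "opening": opening from 0.0 (shut) to 1.0 (fully open); "grip_force": force on a finger pad.
Only numpy, scipy, OpenCV 4.12 (cv2) and the standard library are available. Lean on these libraries where they do the work, as an engineer would, in place of code of your own. Each camera call takes 0.05 s, during which the arm holds its last target. There are 200 camera calls.

## Working session

There is one attempt and no reset: what is moved stays moved. The work goes in short steps, Python scripts to look and compute and a shell command to move; the robot and the scene stay as the last step left them, time stands still between calls to the robot, and variables do not carry over. Pictures are saved under pics/ and viewed, at most 10 in all, crops included, and the job is handed in when it is done.

```bash
ls; mkdir -p pics; python3 - <<'E'
from cell import env
import cv2
s=env.state(); print(s)
for n in("top","side"):
    print(env.camera_info(n)); p,d=env.read_camera(n)
    cv2.imwrite(f"pics/{n}0.png",p[:,:,::-1])
    import numpy as np; np.savez(f"{n}0.npz",p=p,d=d)
E
```

```text
cell.py
pics
steer.py
{'t': 0.0, 'joints': array([ 1.12639325e+00,  4.91517911e-01,  1.55947481e+00,  8.69859638e-06,
        1.09166551e+00, -1.05580971e-01]), 'qvel': array([-0.00125263, -0.0021992 , -0.00076807, -0.00011703, -0.00040835,
       -0.00060386]), 'tau': array([-3.47251525e-04, -6.12629128e+01, -2.58192337e+01,  6.91622542e-02,
        4.82313358e-02, -9.54843654e-05]), 'eef_pos': array([207.59346373, 589.25396274, 214.07888242]), 'tcp_rot': array([-3.14053382e+00, -1.19967887e-04,  2.80276647e+00]), 'ft_force': array([ 0.30761559, -0.06896338,  0.109453  ]), 'moment': array([-0.03944519,  0.01969118, -0.02264405]), 'grip_force': 0.0, 'opening': 1.002051384318288}
{'vertical_fov': 50.16194195701691, 'cx': 255.14361992466925, 'cy': 188.56109535659564, 'dist_coeffs': array([-0.01101913,  0.        ,  0.        ,  0.        ,  0.        ]), 'origin': array([384.57772568, -89.02025402, 971.51967806]), 'attitude': array([-2.98082029,  0.02473827, -1.54817335])}
{'vertical_fov': 55.28039020652375, 'cx': 250.76353813409833, 'cy': 194.1373286334083, 'dist_coeffs': array([-0.01314363,  0.        ,  0.        ,  0.        ,  0.        ]), 'origin': array([ 221.35626385, -836.01368991,  595.68869855]), 'attitude': array([-2.1185014 ,  0.01901921, -0.37802931])}
```
View pics/top0.png

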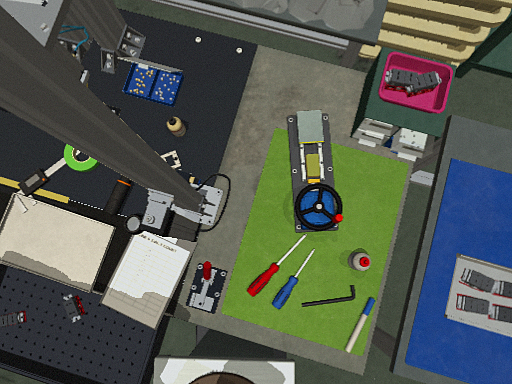

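View pics/side0.png

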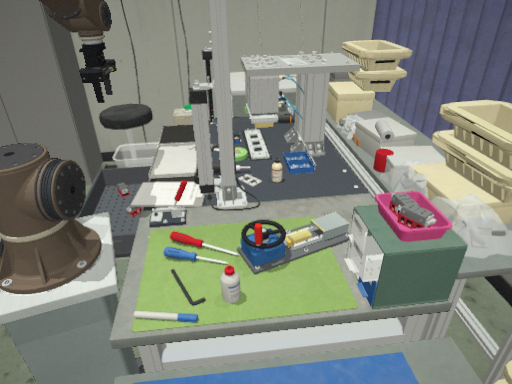

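The top view shows the wheel centre at about (318,207), the red handle at (339,218), the pad at (313,167) and the hood at (311,125). The oil bottle is at (176,126) and the red-capped bottle at (361,262). The post's base is at about (205,200), left of the fixture.

```bash
cat > h.py <<'E'
import numpy as np,cv2
from scipy.spatial.transform import Rotation as R
from cell import env
def cam(n):
    c=env.camera_info(n); f=192/np.tan(np.radians(c["vertical_fov"])/2)
    K=np.array([[f,0,c["cx"]],[0,f,c["cy"]],[0,0,1]]); return K,c["dist_coeffs"],R.from_euler("xyz",c["attitude"]).as_matrix(),c["origin"]
def ray(n,uv):
    K,D,Rm,o=cam(n); q=cv2.undistortPoints(np.asarray(uv,float).reshape(-1,1,2),K,D).reshape(-1,2)
    return np.c_[q,np.ones(len(q))]@Rm.T,o
def atz(n,uv,z):
    r,o=ray(n,uv); return o+r*((z-o[2])/r[:,2])[:,None]
def cloud(n,d):
    v,u=np.mgrid[:d.shape[0],:d.shape[1]]; r,o=ray(n,np.c_[u.ravel(),v.ravel()])
    return (o+r*d.reshape(-1,1)).reshape(*d.shape,3)
def proj(n,P):
    K,D,Rm,o=cam(n); q=(np.asarray(P,float)-o)@Rm
    return cv2.projectPoints(q,np.zeros(3),np.zeros(3),K,D)[0].reshape(-1,2)
E
python3 - <<'E'
from h import *
z=np.load("top0.npz"); p=z["p"].astype(int);d=z["d"];C=cloud("top",d)
r,g,b=p[...,0],p[...,1],p[...,2]
def blob(m,name,box):
    x0,y0,x1,y1=box;M=np.zeros_like(m);M[y0:y1,x0:x1]=m[y0:y1,x0:x1]
    P=C[M&(d>0)]; vv,uu=np.nonzero(M);print(name,len(P),"px",uu.mean().round(1),vv.mean().round(1),"med",np.median(P,0).round(1),"max",P.max(0).round(),"min",P.min(0).round());return P
blob((r>150)&(g<70)&(b<70),"handle",(325,205,355,235))
P=blob((r<60)&(g<60)&(b<60)&(abs(C[...,2]-72)<8),"rim",(285,175,350,240))
A=np.c_[2*P[:,:2],np.ones(len(P))]
# outer edge circle fit via minEnclosing
for it in range(1):
    c,rad=cv2.minEnclosingCircle(P[:,:2].astype(np.float32));print("rim circ",c,rad)
H=blob((abs(C[...,2]-40)<4),"hood",(285,95,335,150)); print(cv2.minAreaRect(H[:,:2].astype(np.float32)))
Y=blob((r>150)&(g>120)&(b<90),"pad",(295,145,330,190)); print(cv2.minAreaRect(Y[:,:2].astype(np.float32)))
F=blob((C[...,2]>5)&(C[...,2]<140)&(C[...,0]>300),"fix",(270,95,352,240)); print(cv2.minAreaRect(F[:,:2].astype(np.float32)))
blob((C[...,2]>20),"clean",(345,245,380,275))
blob((C[...,2]>20),"oil",(160,110,192,140))
E
```

```text
handle 41 px 338.9 217.1 med [ 465.3 -239.   124.7] max [ 472. -233.  127.] min [ 459. -245.  119.]
rim 872 px 317.2 206.3 med [ 490.3 -202.3   73.1] max [ 546. -152.   80.] min [ 441. -253.   66.]
rim circ (493.1138000488281, -203.68536376953125) 52.75638961791992
hood 794 px 310.0 126.5 med [ 685.6 -188.3   39.5] max [ 727. -157.   44.] min [ 645. -219.   36.]
((685.8466186523438, -188.68833923339844), (80.9009780883789, 58.375667572021484), 4.259418487548828)
pad 236 px 312.5 167.1 med [ 592.2 -194.3   29.6] max [ 623. -182.   34.] min [ 555. -211.   23.]
((588.959228515625, -195.64112854003906), (67.69446563720703, 26.082509994506836), 4.2397661209106445)
fix 5272 px 312.7 173.3 med [ 575.  -193.9   32.2] max [740. -96. 127.] min [ 423. -291.    5.]
((581.140869140625, -192.69488525390625), (194.10411071777344, 316.439697265625), 89.18970489501953)
clean 339 px 360.0 261.0 med [ 376.7 -293.2   64.6] max [ 396. -279.   93.] min [ 357. -319.   21.]
oil 229 px 175.3 125.0 med [678.7 126.4  56.6] max [699. 147.  83.] min [668. 113.  21.]
```

```bash
python3 - <<'E'
from h import *
for n in("top","side"):
    z=np.load(n+"0.npz");d=z["d"];C=cloud(n,d)[d>0]
    print(n,"post z range", [ (C[(C[:,0]>420)&(C[:,0]<580)&(C[:,1]>20)&(C[:,1]<130)&(C[:,2]>zz)&(C[:,2]<zz+100)].shape[0]) for zz in range(0,1000,100)])
    print("rows x 150..700 step50, cols y 600..-300 step 50: max z")
    for x in range(150,750,50):
        print(x,[int(C[m][:,2].max()) if (m:=(C[:,0]>=x)&(C[:,0]<x+50)&(C[:,1]>=y)&(C[:,1]<y+50)).any() else -1 for y in range(600,-350,-50)])
E
python3 steer.py '[[0,-30,-40,0,1],[0,-60,-80,0.1,1],[0,-90,-120,0.2,1],[0,-120,-150,0.3,1],[0,-150,-150,0.4,1]]'
python3 -c "
from cell import env
s=env.state();print(s['joints'],s['eef_pos'],s['tcp_rot'])"
```

```text
top post z range [1484, 414, 703, 1623, 970, 1805, 3933, 4523, 0, 0]
rows x 150..700 step50, cols y 600..-300 step 50: max z
150 [-154, -154, -189, -191, -164, -191, -188, -190, -115, -113, -6, -1, 0, 1, 3, 4, 4, 4, 17]
200 [-154, -152, -190, -154, -152, -190, -190, 2, 6, 6, 5, 3, 4, 6, 5, 6, 5, 6, 19]
250 [-190, -191, -190, -159, -155, -192, 17, 7, 7, 8, 7, 39, 41, 7, 27, 31, 11, 13, 13]
300 [-159, -191, 18, 16, 17, 18, 17, 16, 8, 7, 7, 42, 106, 22, 31, 30, 24, 6, 13]
350 [-1, -1, 16, 7, 8, 7, 7, 17, 8, 8, 8, 18, 122, 6, 19, 26, 13, 7, 89]
400 [-1, 0, 17, 8, 7, 8, 7, 17, 33, 8, 348, 366, 8, 5, 7, 10, 77, 78, 11]
450 [-1, 4, 17, 16, 17, 19, 17, 36, 34, 2, 699, 768, 50, 6, 5, 7, 80, 126, 76]
500 [-1, 4, 17, 18, 14, 5, 5, 36, 36, 3, 0, 775, 210, 9, 6, 6, 77, 77, 76]
550 [-613, 4, 13, 17, 16, 21, 22, 32, 32, -2, 9, 25, 22, 7, 7, 12, 33, 34, 6]
600 [-1, 5, 5, 5, 20, 21, 20, -1, 2, 11, 9, 4, 3, 4, 6, 13, 43, 43, 5]
650 [-1, 4, 5, 4, 5, -1, -1, 3, 5, 5, 83, 5, 4, 4, 4, 12, 44, 42, 150]
700 [-1, 5, 4, -1, -1, -1, 326, 325, 4, 25, 25, 5, 3, 3, 4, 17, 43, 43, 151]
side post z range [1206, 890
[... 635 characters left out ...]
112]
500 [-2, 0, 10, -1, 7, 0, -1, 31, 25, -1, 8, 541, 205, 5, 1, 2, 75, 74, 74]
550 [-2, 0, -1, 11, 13, -1, -1, -4, 22, 5, 13, 22, 18, 5, 1, 10, 30, 30, 2]
600 [-1, -1, -2, -4, -4, 17, 18, 0, 16, 6, 5, 0, 0, 0, 1, 9, 38, 39, 2]
650 [-3, -1, -3, 320, 327, 331, 328, 6, -1, 0, 78, 0, 0, 0, 0, 8, 40, 39, 148]
700 [-1, 8, 326, 333, 333, 332, 333, 320, 0, 20, 21, 0, 0, 1, 0, 0, 39, 39, 148]
t: 0.52
eef_pos: [160.8, 456.1, 364.0]
tcp_rot: [3.138, -0.001, 2.398]
ft_force: [0.5, 0.7, 0.8]
opening: 1.003
grip_force: 0.0
[1.09515814e+00 1.53345705e-01 1.66063428e+00 3.39413177e-05
 1.32395669e+00 2.68006452e-01] [160.81415382 456.14795931 363.95195307] [ 3.13807592e+00 -9.99901708e-04  2.39794154e+00]
```

```bash
cat > g.py <<'E'
import sys
from h import *
s=env.state(); Rm=R.from_euler("xyz",s["tcp_rot"]).as_matrix(); a=list(map(float,sys.argv[1:]))
for i in range(0,len(a),4):
    t=np.array(a[i:i+3]); print((Rm.T@(t-s["eef_pos"])).round(1), round((s["tcp_rot"][2]-a[i+3]+np.pi)%(2*np.pi)-np.pi,3))
E
python3 g.py 150 330 460 1.8  270 230 460 1.2 340 60 460 0 
python3 - <<'E'
from h import *   # ram / pad x in fixture frame
z=np.load("top0.npz");p=z["p"].astype(int);C=cloud("top",z["d"]);a=.0743;c,s=np.cos(a),np.sin(a)
for x in range(30,165,4):
    q=np.array([492.7+c*x,-203.4+s*x]); uv=proj("top",[[*q,26]])[0].round().astype(int); print(x,p[uv[1],uv[0]],C[uv[1],uv[0],2].round(),end="; ")
E
```

```text
[-77.3 -99.8 -96.5] 0.598
[-233.4  -92.2  -96.6] 1.198
[-400.  -169.9  -97. ] 2.398
30 [ 29  84 151] 48.0; 34 [ 26  77 139] 49.0; 38 [ 28  74 137] 51.0; 42 [20 48 96] 51.0; 46 [139 137 128] 32.0; 50 [13 14 11] 74.0; 54 [33 31 38] 72.0; 58 [11 12 15] 73.0; 62 [185 151  55] 24.0; 66 [235 190  35] 29.0; 70 [244 208  50] 28.0; 74 [67 64 55] 10.0; 78 [109  84  34] 24.0; 82 [158 162  69] 30.0; 86 [150 154  61] 31.0; 90 [149 151  61] 30.0; 94 [149 154  57] 32.0; 98 [150 154  62] 32.0; 102 [149 155  60] 30.0; 106 [146 151  58] 972.0; 110 [151 156  60] 34.0; 114 [155 160  67] 32.0; 118 [151 154  60] 30.0; 122 [153 160  67] 32.0; 126 [155 159  65] 31.0; 130 [158 163  61] 34.0; 134 [69 72 75] 9.0; 138 [78 77 76] 7.0; 142 [69 69 68] 10.0; 146 [63 62 61] 12.0; 150 [69 68 67] 10.0; 154 [15 16 26] 9.0; 158 [33 30 24] 9.0; 162 [163 172 116] 37.0;
```

```bash
python3 steer.py '[[-20,-25,-32,0.12,1],[-40,-50,-64,0.24,1],[-60,-75,-96,0.36,1],[-77,-100,-96,0.48,1],[-110,-98,-96,0.6,1]]'
python3 g.py 270 230 460 1.2 340 60 460 0 345 -120 460 0
```

```text
t: 0.93
eef_pos: [173.2, 307.0, 460.0]
tcp_rot: [3.138, -0.004, 1.8]
ft_force: [0.7, 1.8, -0.7]
opening: 1.0
grip_force: 0.0
[-97.   76.8  -0. ] 0.6
[-278.4  106.5   -0.6] 1.8
[-454.9   70.5   -1.4] 1.8
```

```bash
python3 -c "
from cell import env
s=env.state();print(s['joints'])"
```

```text
[ 8.68720225e-01 -1.12146312e-01  1.69471644e+00  5.54443254e-04
  1.55367776e+00  6.39946189e-01]
```

```bash
python3 steer.py '[[-24,19,0,0.12,1],[-48,38,0,0.24,1],[-73,58,0,0.36,1],[-97,77,0,0.48,1],[-130,84,0,0.6,1]]'
python3 g.py 340 60 460 0.2 345 -120 460 0
```

```text
t: 1.35
eef_pos: [289.3, 201.6, 456.7]
tcp_rot: [-3.141, 0.0, 1.197]
ft_force: [1.3, 0.1, -1.0]
opening: 0.996
grip_force: 0.0
[-113.3   98.9   -3.3] 0.997
[-279.1  169.3   -3.3] 1.197
```

```bash
python3 steer.py '[[-28,25,0,0.12,1],[-56,50,0,0.24,1],[-84,75,0,0.36,1],[-113,99,0,0.48,1],[-150,115,0,0.6,1]]'
python3 g.py 345 -120 460 0 400 -180 300 0
```

```text
t: 1.77
eef_pos: [341.7, 19.3, 456.9]
tcp_rot: [-3.141, 0.0, 0.597]
ft_force: [1.8, -0.1, -0.8]
opening: 1.001
grip_force: 0.0
[-75.5 117.   -3.2] 0.597
[-63.8 197.6 156.8] 0.597
```

```bash
python3 steer.py '[[-18,30,0,0.12,1],[-36,60,0,0.24,1],[-55,90,0,0.36,1],[-75,117,0,0.48,1],[-75,140,40,0.597,1]]'
python3 g.py 465 -239.4 250 0 465 -239.4 145 0
```

```text
t: 2.18
eef_pos: [357.5, -138.8, 425.0]
tcp_rot: [3.137, -0.007, -0.003]
ft_force: [1.5, -0.8, -0.3]
opening: 1.001
grip_force: 0.0
[106.5  99.5 176.3] -0.003
[105.7  98.9 281.3] -0.003
```

```bash
python3 steer.py '[[20,18,33,0,1],[40,36,66,0,1],[60,54,99,0,1],[80,72,132,0,1],[106,100,165,0,1]]'; python3 steer.py '[[0,0,0,0,1],[0,0,0,0,1],[0,0,0,0,1]]'
python3 g.py 465 -239.4 84 0
python3 - <<'E'
from h import *
for n in("top","side"):
    p,d=env.read_camera(n);x=cv2.resize(p[170:300,230:390] if n=="top" else p[140:300,200:360],None,fx=3,fy=3)
    cv2.imwrite(f"pics/{n}1.png",x[:,:,::-1])
E
```

```text
t: 2.6
eef_pos: [457.6, -227.8, 262.0]
tcp_rot: [-3.141, 0.001, 0.006]
ft_force: [0.2, 0.7, 0.4]
opening: 0.998
grip_force: 0.0
t: 2.85
eef_pos: [457.2, -227.4, 264.6]
tcp_rot: [-3.141, 0.0, 0.006]
ft_force: [-0.4, 1.2, -0.3]
opening: 1.004
grip_force: 0.0
[  7.8  12.1 180.6] 0.006
```

View pics/side1.png

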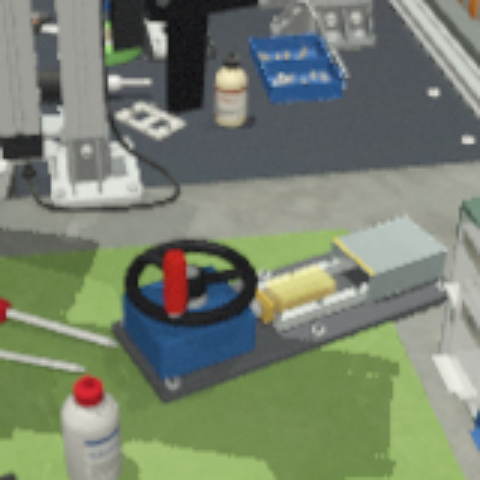

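The side crop shows the handle at about (176,282), upright, with an open finger high above it at (186,50). Both bottles are standing.

```bash
python3 steer.py '[[3,5,38,0.006,1],[8,12,76,0.006,1],[8,12,110,0.006,1],[8,12,120,0.006,1],[8,12,120,0.006,1]]'; python3 g.py 465 -239.4 84 0;  python3 steer.py '[[0,0,30,0,1],[0,0,60,0,1],[0,0,60,0,1],[0,0,60,0,1]]'
python3 - <<'E'
from h import *
s=env.state();print(s["eef_pos"],s["joints"],s["ft_force"])
p,d=env.read_camera("side");x=cv2.resize(p[200:280,210:310],None,fx=5,fy=5)
cv2.imwrite("pics/side2.png",x[:,:,::-1])
E
```

```text
t: 3.37
eef_pos: [464.8, -238.9, 143.7]
tcp_rot: [-3.14, 0.002, 0.0]
ft_force: [-0.0, 0.2, 0.1]
opening: 0.998
grip_force: 0.0
[ 0.3  0.6 59.7] 0.0
t: 3.7
eef_pos: [466.0, -239.7, 85.9]
tcp_rot: [3.141, -0.0, 0.0]
ft_force: [0.8, -0.9, 0.3]
opening: 1.002
grip_force: 0.0
[ 465.97546868 -239.69886435   85.92013854] [-6.01254966e-01  5.25741892e-01  1.93489232e+00  1.75223575e-04
  6.80565478e-01  9.69356596e-01] [ 0.82618746 -0.91731215  0.33370565]
```

View pics/side2.png

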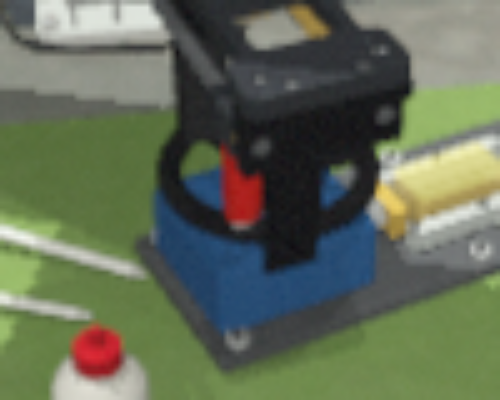

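The handle at crop (242,185) stands between the open fingers, with the near finger at (290,210). I'm closing now.

```bash
python3 steer.py '[[0,0,0,0,0],[0,0,0,0,0],[0,0,0,0,0],[0,0,0,0,0],[0,0,0,0,0]]'; python3 steer.py '[[0,0,0,0,0],[0,0,0,0,0],[0,0,0,0,0]]'
```

```text
t: 4.17
eef_pos: [465.7, -239.7, 84.8]
tcp_rot: [3.141, -0.001, -0.0]
ft_force: [0.2, -0.3, 0.0]
opening: 0.705
grip_force: 0.0
t: 4.42
eef_pos: [465.5, -239.6, 84.2]
tcp_rot: [-3.141, 0.0, -0.0]
ft_force: [0.1, 0.6, 0.4]
opening: 0.497
grip_force: 0.0
```

```bash
python3 steer.py '[[0,0,0,0,0],[0,0,0,0,0],[0,0,0,0,0],[0,0,0,0,0],[0,0,0,0,0]]'; python3 steer.py '[[0,0,0,0,0],[0,0,0,0,0],[0,0,0,0,0]]'
```

```text
t: 4.83
eef_pos: [465.6, -239.5, 84.2]
tcp_rot: [-3.141, -0.0, -0.0]
ft_force: [0.1, 0.4, -1.2]
opening: 0.182
grip_force: 30.0
t: 5.08
eef_pos: [465.6, -239.6, 84.3]
tcp_rot: [-3.141, -0.0, -0.0]
ft_force: [1.4, 1.3, 0.0]
opening: 0.184
grip_force: 30.0
```

```bash
cat > arc.py <<'E'
import sys; from h import *
# arc.py start_phi_deg step_deg nrows ncmds : rows for clockwise steps (tool x=world x, tool y=-world y)
p0,st,n,m=[float(a) for a in sys.argv[1:5]]; r=45
f=lambda a:np.array([r*np.cos(np.radians(a)),-r*np.sin(np.radians(a))])
prev=f(p0).round(1)
for k in range(int(m)):
    rows=[f(p0-st*(k*n+j+1)).round(1)-prev for j in range(int(n))]
    print(k,"["+",".join("[%g,%g,0,0,0]"%tuple(x.round(1)) for x in rows)+"]"); prev=prev+rows[-1]
E
cat > ck.py <<'E'
import sys; from h import *
# report tcp relative to wheel centre: angle, radius; tangential(cw) and radial force; exit 1 over limit
s=env.state(); q=s["eef_pos"][:2]-[492.7,-203.4]; u=q/np.linalg.norm(q); t=np.array([u[1],-u[0]]); F=s["ft_force"][:2]
ft,fr=F@t,F@u
print("t%.2f phi %.1f r %.1f Ft %.1f Fr %.1f z %.1f Fz %.1f grip %.0f mz %.2f"%(s["t"],np.degrees(np.arctan2(q[1],q[0])),np.linalg.norm(q),ft,fr,s["eef_pos"][2],s["ft_force"][2],s["grip_force"],s["moment"][2]))
L=float(sys.argv[1]) if len(sys.argv)>1 else 30
sys.exit(1 if -ft>L or abs(fr)>60 else 0)
E
python3 arc.py -126.8 12 5 6; python3 ck.py
```

```text
0 [[-6.9,-6.4,0,0,0],[-12.3,-14,0,0,0],[-16,-22.7,0,0,0],[-17.8,-31.9,0,0,0],[-17.7,-41.3,0,0,0]]
1 [[2.1,-9.2,0,0,0],[6,-17.7,0,0,0],[11.7,-25.3,0,0,0],[18.8,-31.5,0,0,0],[27,-36.1,0,0,0]]
2 [[9,-2.7,0,0,0],[18.3,-3.6,0,0,0],[27.7,-2.5,0,0,0],[36.6,0.6,0,0,0],[44.7,5.4,0,0,0]]
3 [[6.9,6.4,0,0,0],[12.3,14,0,0,0],[16,22.7,0,0,0],[17.8,31.9,0,0,0],[17.7,41.3,0,0,0]]
4 [[-2.1,9.2,0,0,0],[-6,17.7,0,0,0],[-11.7,25.3,0,0,0],[-18.8,31.5,0,0,0],[-27,36.1,0,0,0]]
5 [[-9,2.7,0,0,0],[-18.3,3.6,0,0,0],[-27.7,2.5,0,0,0],[-36.6,-0.6,0,0,0],[-44.7,-5.4,0,0,0]]
t5.08 phi -126.9 r 45.2 Ft -0.3 Fr -1.9 z 84.3 Fz 0.0 grip 30 mz 0.01
```

```bash
python3 steer.py '[[-6.9,-6.4,0,0,0],[-12.3,-14,0,0,0],[-16,-22.7,0,0,0],[-17.8,-31.9,0,0,0],[-17.7,-41.3,0,0,0]]' >/dev/null; python3 ck.py
```

```text
t5.50 phi 174.6 r 46.1 Ft -10.2 Fr 2.4 z 84.1 Fz -4.2 grip 30 mz -0.39
```

```bash
python3 steer.py '[[2.1,-9.2,0,0,0],[6,-17.7,0,0,0],[11.7,-25.3,0,0,0],[18.8,-31.5,0,0,0],[27,-36.1,0,0,0]]' >/dev/null; python3 ck.py && python3 steer.py '[[9,-2.7,0,0,0],[18.3,-3.6,0,0,0],[27.7,-2.5,0,0,0],[36.6,0.6,0,0,0],[44.7,5.4,0,0,0]]' >/dev/null; python3 ck.py
```

```text
t5.92 phi 114.6 r 44.9 Ft -11.9 Fr -9.3 z 84.0 Fz -5.4 grip 30 mz -0.34
t6.33 phi 56.2 r 46.7 Ft -10.6 Fr 29.9 z 83.9 Fz 1.6 grip 30 mz -0.44
```

```bash
python3 steer.py '[[0,0,0,0,0],[0,0,0,0,0],[0,0,0,0,0]]' | grep -E "pos|force"; python3 ck.py
```

```text
eef_pos: [520.3, -165.2, 83.9]
ft_force: [10.4, 19.6, -3.4]
grip_force: 30.0
t6.58 phi 54.1 r 47.1 Ft -3.0 Fr 22.0 z 83.9 Fz -3.4 grip 30 mz -0.33
```

```bash
sed -i 's/-203.4\]/-202.2]/' ck.py; python3 steer.py '[[6.9,4.9,0,0,0],[12.3,12.5,0,0,0],[16,21.2,0,0,0],[17.8,30.4,0,0,0],[17.7,39.8,0,0,0]]' >/dev/null; python3 ck.py && python3 steer.py '[[-2.1,9.2,0,0,0],[-6,17.7,0,0,0],[-11.7,25.3,0,0,0],[-18.8,31.5,0,0,0],[-27,36.1,0,0,0]]' >/dev/null; python3 ck.py &&  python3 steer.py '[[-9,2.7,0,0,0],[-18.3,3.6,0,0,0],[-27.7,2.5,0,0,0],[-36.6,-0.6,0,0,0],[-44.7,-5.4,0,0,0]]' > /dev/null; python3 ck.py
```

```text
t7.00 phi -4.6 r 45.9 Ft -10.4 Fr 6.0 z 84.1 Fz -1.9 grip 30 mz -0.34
t7.42 phi -66.4 r 44.4 Ft -8.6 Fr -5.0 z 83.8 Fz -4.1 grip 30 mz -0.24
t7.83 phi -121.7 r 50.3 Ft -17.0 Fr 61.3 z 84.1 Fz -18.5 grip 31 mz -0.80
```

```bash
python3 steer.py '[[0,3,0,0,0],[0,6,0,0,0],[0,6,0,0,0]]'|grep -E "pos|force"; python3 steer.py '[[0,0,0,0,0.4],[0,0,0,0,0.8],[0,0,0,0,1],[0,0,0,0,1],[0,0,0,0,1]]' | grep -E "pos|force|open"
```

```text
eef_pos: [464.4, -246.1, 84.0]
ft_force: [-9.2, -16.5, -5.6]
grip_force: 30.2
eef_pos: [465.6, -243.9, 84.3]
ft_force: [-0.0, -0.2, -0.0]
opening: 0.46
grip_force: 0.0
```

```bash
python3 steer.py '[[0,0,0,0,1],[0,0,-35,0,1],[0,0,-70,-0.12,1],[0,40,-90,-0.24,1],[0,80,-90,-0.36,1]]' >/dev/null; python3 g.py 465 -370 170 0
python3 steer.py '[[14,37,0,-0.12,1],[20,55,0,-0.24,1],[20,55,0,-0.36,1],[20,55,0,-0.48,1],[20,55,0,-0.6,1]]'; python3 - <<'E'
from h import *
p,d=env.read_camera("top");np.savez("top2.npz",p=p,d=d)
cv2.imwrite("pics/top2.png",cv2.resize(p[90:300,230:400],None,fx=3,fy=3)[:,:,::-1])
P=p.astype(int);r,g,b=P[...,0],P[...,1],P[...,2];C=cloud("top",d)
M=(r>150)&(g<70)&(b<70)&(C[...,2]>100)&(C[...,2]<140)&(C[...,0]<560);Q=C[M];print(len(Q),np.median(Q,0),Q.min(0),Q.max(0))
print(env.state()["joints"])
E
```

```text
[-18.8  42.9   9. ] 0.369
t: 9.33
eef_pos: [503.7, -367.6, 173.8]
tcp_rot: [-3.141, -0.0, 0.966]
ft_force: [-0.6, 0.3, -0.4]
opening: 0.998
grip_force: 0.0
40 [ 477.75044171 -245.05883859  124.71578406] [ 471.56275838 -251.58411158  119.32097234] [ 484.30371328 -237.99515636  128.20917069]
[-7.36218789e-01  5.29902837e-01  1.60822203e+00  7.95241711e-05
  1.00402683e+00 -1.40128029e-01]
```

View pics/top2.png

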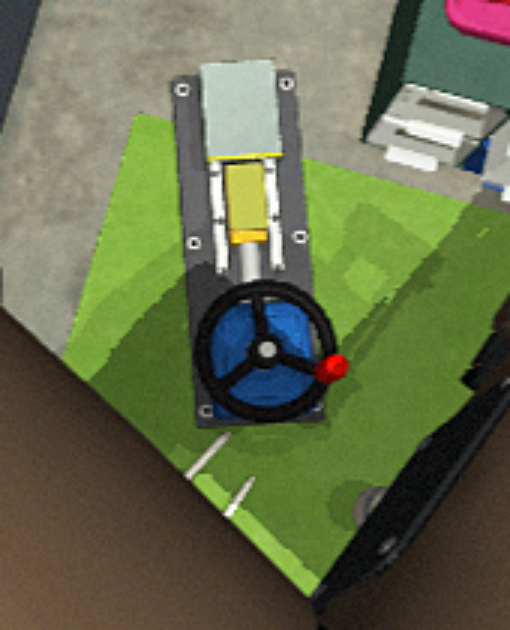

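The top crop shows the handle at (333,368) and the ram head against the pad at (247,237), with the pad straight in the channel. The handle measures (478,-245), so φ ≈ -109°.

```bash
python3 steer.py '[[0,0,0,-0.12,1],[0,0,0,-0.24,1],[0,0,0,-0.36,1],[0,0,0,-0.48,1],[0,0,0,-0.6,1]]' >/dev/null; python3 steer.py '[[0,0,0,-0.12,1],[0,0,0,-0.24,1],[0,0,0,-0.36,1],[0,0,0,-0.48,1],[0,0,0,-0.6,1]]' >/dev/null;python3 steer.py '[[0,0,0,-0.12,1],[0,0,0,-0.24,1],[0,0,0,-0.36,1],[0,0,0,-0.48,1],[0,0,0,-0.6,1]]' |grep tcp; python3 g.py 477.9 -245 160 3.38 
python3 - <<'E'
from h import *
z=np.load("top2.npz");C=cloud("top",z["d"]);m=np.hypot(C[...,0]-492.7,C[...,1]+202.5)<14;print("hub z",np.percentile(C[m][:,2],[10,50,90,98]))
a=np.arange(1,6)
for st in (.12,.06,.02):
    print(st,[[round(45*(np.cos(1-x)-np.cos(1)),1),round(-45*(np.sin(1-x)-np.sin(1)),1),0,round(x,3),0] for x in a*st])
E
```

```text
tcp_rot: [3.141, -0.0, 2.763]
[ 69.2 104.   14.3] -0.617
hub z [53.48236779 75.91530879 78.95744316 82.24142744]
0.12 [[np.float64(4.4), np.float64(3.2), 0, np.float64(0.12), 0], [np.float64(8.3), np.float64(6.9), 0, np.float64(0.24), 0], [np.float64(11.8), np.float64(11.0), 0, np.float64(0.36), 0], [np.float64(14.7), np.float64(15.5), 0, np.float64(0.48), 0], [np.float64(17.1), np.float64(20.3), 0, np.float64(0.6), 0]]
0.06 [[np.float64(2.2), np.float64(1.5), 0, np.float64(0.06), 0], [np.float64(4.4), np.float64(3.2), 0, np.float64(0.12), 0], [np.float64(6.4), np.float64(5.0), 0, np.float64(0.18), 0], [np.float64(8.3), np.float64(6.9), 0, np.float64(0.24), 0], [np.float64(10.1), np.float64(8.9), 0, np.float64(0.3), 0]]
0.02 [[np.float64(0.8), np.float64(0.5), 0, np.float64(0.02), 0], [np.float64(1.5), np.float64(1.0), 0, np.float64(0.04), 0], [np.float64(2.2), np.float64(1.5), 0, np.float64(0.06), 0], [np.float64(2.9), np.float64(2.1), 0, np.float64(0.08), 0], [np.float64(3.7), np.float64(2.6), 0, np.float64(0.1), 0]]
```

```bash
python3 steer.py '[[15,22,0,-0.12,1],[30,44,4,-0.24,1],[45,66,8,-0.36,1],[60,88,12,-0.48,1],[69,104,14,-0.6,1]]' >/dev/null; python3 steer.py '[[0,0,0,-0.02,1],[0,0,0,-0.02,1],[0,0,0,-0.02,1]]';  python3 g.py 477.9 -245 90 3.38
```

```text
t: 11.3
eef_pos: [478.8, -245.9, 160.5]
tcp_rot: [-3.141, 0.001, -2.907]
ft_force: [0.0, -0.3, -0.4]
opening: 0.997
grip_force: 0.0
[ 0.7  1.1 70.5] -0.004
```

```bash
python3 steer.py '[[0.7,1.1,30,0,1],[0.7,1.1,60,0,0.7],[0.7,1.1,70,0,0.5],[0.7,1.1,70,0,0.3],[0.7,1.1,70,0,0]]'; python3 steer.py '[[0,0,0,0,0],[0,0,0,0,0],[0,0,0,0,0],[0,0,0,0,0],[0,0,0,0,0]]' >/dev/null; python3 steer.py '[[0,0,0,0,0],[0,0,0,0,0],[0,0,0,0,0],[0,0,0,0,0]]'; python3 ck.py
```

```text
t: 11.72
eef_pos: [477.6, -245.0, 90.5]
tcp_rot: [3.141, -0.0, -2.905]
ft_force: [-0.6, 0.3, 0.4]
opening: 0.775
grip_force: 0.0
t: 12.47
eef_pos: [477.8, -245.9, 90.4]
tcp_rot: [-3.139, 0.0, -2.903]
ft_force: [-1.1, -11.7, 0.6]
opening: 0.181
grip_force: 30.0
t12.47 phi -108.9 r 46.2 Ft -2.7 Fr 11.4 z 90.4 Fz 0.6 grip 30 mz -0.13
```

```bash
python3 steer.py '[[4.4,2.2,0,0.12,0],[8.3,5.9,0,0.24,0],[11.8,10,0,0.36,0],[14.7,14.5,0,0.48,0],[17.1,19.3,0,0.6,0]]' |grep -E "tcp|open"; python3 ck.py
```

```text
tcp_rot: [-3.141, 0.002, 2.773]
opening: 0.188
t12.88 phi -142.3 r 45.6 Ft -3.5 Fr -2.9 z 90.3 Fz -1.9 grip 30 mz -0.04
```

```bash
python3 steer.py '[[4.4,3.2,0,0.12,0],[8.3,6.9,0,0.24,0],[11.8,11,0,0.36,0],[14.7,15.5,0,0.48,0],[17.1,20.3,0,0.6,0]]' >/dev/null; python3 ck.py 15 && python3 steer.py '[[4.4,3.2,0,0.12,0],[8.3,6.9,0,0.24,0],[11.8,11,0,0.36,0],[14.7,15.5,0,0.48,0],[17.1,20.3,0,0.6,0]]' >/dev/null; python3 ck.py 15
```

```text
t13.30 phi -176.3 r 44.6 Ft -4.8 Fr -5.9 z 90.3 Fz -4.9 grip 30 mz -0.03
t13.72 phi 148.9 r 43.5 Ft -4.0 Fr -8.0 z 90.3 Fz -6.0 grip 30 mz -0.02
```

```bash
python3 steer.py '[[3.9,4,0,0.12,0],[7.8,7.7,0,0.24,0],[11.3,11.8,0,0.36,0],[14.2,16.3,0,0.48,0],[16.6,21.1,0,0.6,0]]' >/dev/null; python3 ck.py 15 && python3 steer.py '[[4.4,3.2,0,0.12,0],[8.3,6.9,0,0.24,0],[11.8,11,0,0.36,0],[14.7,15.5,0,0.48,0]]' >/dev/null; python3 ck.py 15
```

```text
t14.13 phi 113.3 r 42.9 Ft -3.6 Fr -8.4 z 90.3 Fz -2.5 grip 30 mz -0.05
t14.47 phi 84.9 r 42.9 Ft -3.1 Fr -11.0 z 90.3 Fz -1.5 grip 30 mz 0.04
```

```bash
python3 steer.py '[[1.7,2.3,0,0.06,0],[3.9,4,0,0.12,0],[5.9,5.8,0,0.18,0],[7.8,7.7,0,0.24,0],[9.6,9.7,0,0.3,0]]' >/dev/null; python3 ck.py 9 && python3 steer.py '[[2.2,1.5,0,0.06,0],[4.4,3.2,0,0.12,0],[6.4,5,0,0.18,0]]' >/dev/null; python3 ck.py 9; python3 -c "
from cell import env
print(env.state()['joints'])"
```

```text
t14.88 phi 67.4 r 43.0 Ft -1.5 Fr -2.0 z 90.3 Fz 1.6 grip 30 mz 0.04
t15.13 phi 56.6 r 43.1 Ft -1.7 Fr -1.8 z 90.3 Fz 2.8 grip 30 mz 0.02
[-4.33030599e-01  5.38935558e-01  1.88583997e+00 -2.61621573e-04
  7.17592618e-01  1.12090670e+00]
```

```bash
c(){ python3 ck.py 9; }; exec 3>&1
{ python3 steer.py '[[1.1,0.8,0,0.03,0],[2.2,1.5,0,0.06,0]]' >/dev/null && c && python3 steer.py '[[1.1,0.8,0,0.03,0],[2.2,1.5,0,0.06,0]]' >/dev/null && c && python3 steer.py '[[1.1,0.8,0,0.03,0],[2.2,1.5,0,0.06,0]]' >/dev/null && c && python3 steer.py '[[1.1,0.8,0,0.03,0],[2.2,1.5,0,0.06,0]]' >/dev/null && c && python3 steer.py '[[1.1,0.8,0,0.03,0],[2.2,1.5,0,0.06,0]]' >/dev/null && c && python3 steer.py '[[1.1,0.8,0,0.03,0],[2.2,1.5,0,0.06,0]]' >/dev/null && c && python3 steer.py '[[1.1,0.8,0,0.03,0],[2.2,1.5,0,0.06,0]]' >/dev/null && c && python3 steer.py '[[1.1,0.8,0,0.03,0],[2.2,1.5,0,0.06,0]]' >/dev/null && c && python3 steer.py '[[1.1,0.8,0,0.03,0],[2.2,1.5,0,0.06,0]]' >/dev/null && c && python3 steer.py '[[1.1,0.8,0,0.03,0],[2.2,1.5,0,0.06,0]]' >/dev/null && c ; echo rc $?; }
```

```text
t15.30 phi 53.2 r 43.2 Ft -1.5 Fr -1.5 z 90.3 Fz 1.8 grip 30 mz -0.03
t15.47 phi 49.7 r 43.3 Ft -0.6 Fr -2.6 z 90.3 Fz 4.0 grip 30 mz 0.06
t15.63 phi 46.2 r 43.4 Ft -1.0 Fr -2.2 z 90.3 Fz 2.6 grip 30 mz 0.07
t15.80 phi 42.7 r 43.5 Ft -1.2 Fr -3.4 z 90.3 Fz 3.2 grip 30 mz 0.01
t15.97 phi 39.1 r 43.5 Ft -1.4 Fr -3.1 z 90.3 Fz 2.9 grip 30 mz 0.07
t16.13 phi 35.7 r 43.7 Ft -0.6 Fr -3.4 z 90.3 Fz 3.0 grip 30 mz 0.12
t16.30 phi 32.2 r 43.7 Ft -0.7 Fr -3.0 z 90.3 Fz 3.4 grip 30 mz 0.08
t16.47 phi 28.7 r 43.8 Ft -0.9 Fr -3.4 z 90.3 Fz 3.3 grip 30 mz 0.06
t16.63 phi 25.2 r 43.9 Ft -0.4 Fr -3.8 z 90.3 Fz 2.6 grip 30 mz 0.14
t16.80 phi 21.8 r 44.0 Ft -0.4 Fr -3.0 z 90.3 Fz 3.1 grip 30 mz 0.09
rc 0
```

```bash
sed -i 's/^L=.*/T=s["moment"][2]-ft*.045;print("   T %.2f"%T)/; s/^sys.exit.*/sys.exit(1 if T>0.3 or abs(fr)>30 else 0)/' ck.py; c(){ python3 ck.py; }
{ python3 steer.py '[[1.1,0.8,0,0.03,0],[2.2,1.5,0,0.06,0]]' >/dev/null && c && python3 steer.py '[[1.1,0.8,0,0.03,0],[2.2,1.5,0,0.06,0]]' >/dev/null && c && python3 steer.py '[[1.1,0.8,0,0.03,0],[2.2,1.5,0,0.06,0]]' >/dev/null && c && python3 steer.py '[[1.1,0.8,0,0.03,0],[2.2,1.5,0,0.06,0]]' >/dev/null && c && python3 steer.py '[[1.1,0.8,0,0.03,0],[2.2,1.5,0,0.06,0]]' >/dev/null && c && python3 steer.py '[[1.1,0.8,0,0.03,0],[2.2,1.5,0,0.06,0]]' >/dev/null && c && python3 steer.py '[[1.1,0.8,0,0.03,0],[2.2,1.5,0,0.06,0]]' >/dev/null && c && python3 steer.py '[[1.1,0.8,0,0.03,0],[2.2,1.5,0,0.06,0]]' >/dev/null && c && python3 steer.py '[[1.1,0.8,0,0.03,0],[2.2,1.5,0,0.06,0]]' >/dev/null && c && python3 steer.py '[[1.1,0.8,0,0.03,0],[2.2,1.5,0,0.06,0]]' >/dev/null && c && python3 steer.py '[[1.1,0.8,0,0.03,0],[2.2,1.5,0,0.06,0]]' >/dev/null && c && python3 steer.py '[[1.1,0.8,0,0.03,0],[2.2,1.5,0,0.06,0]]' >/dev/null && c; echo rc $?; }; python3 -c "
from cell import env
print(env.state()['joints'][5],env.state()['opening'])"
```

```text
t16.97 phi 18.3 r 44.1 Ft 0.6 Fr -4.2 z 90.3 Fz 3.2 grip 30 mz 0.07
   T 0.04
t17.13 phi 14.9 r 44.2 Ft 0.5 Fr -3.3 z 90.3 Fz 3.6 grip 30 mz 0.18
   T 0.16
t17.30 phi 11.4 r 44.3 Ft 0.2 Fr -3.4 z 90.3 Fz 3.0 grip 30 mz 0.11
   T 0.10
t17.47 phi 8.0 r 44.5 Ft -0.5 Fr -2.7 z 90.3 Fz 3.3 grip 30 mz 0.14
   T 0.16
t17.63 phi 4.6 r 44.6 Ft 0.9 Fr -2.7 z 90.3 Fz 2.8 grip 30 mz 0.13
   T 0.09
t17.80 phi 1.2 r 44.7 Ft 0.0 Fr -2.7 z 90.3 Fz 3.1 grip 30 mz 0.15
   T 0.15
t17.97 phi -2.2 r 44.8 Ft 0.6 Fr -2.8 z 90.3 Fz 2.7 grip 30 mz 0.17
   T 0.14
t18.13 phi -5.6 r 44.9 Ft 0.0 Fr -2.1 z 90.3 Fz 2.7 grip 30 mz 0.14
   T 0.14
t18.30 phi -9.0 r 45.0 Ft 1.3 Fr -3.0 z 90.3 Fz 3.1 grip 30 mz 0.19
   T 0.13
t18.47 phi -12.4 r 45.1 Ft 1.1 Fr -2.6 z 90.3 Fz 3.3 grip 30 mz 0.10
   T 0.05
t18.63 phi -15.7 r 45.2 Ft 1.3 Fr -2.6 z 90.3 Fz 2.9 grip 30 mz 0.10
   T 0.04
t18.80 phi -19.1 r 45.3 Ft 0.9 Fr -1.9 z 90.3 Fz 2.0 grip 30 mz 0.14
   T 0.10
rc 0
2.3730535893013127 0.18511748700905148
```

```bash
python3 steer.py '[[0,0,0,0,0.6],[0,0,0,0,1],[0,0,0,0,1],[0,0,0,0,1],[0,0,0,0,1]]'|grep open; python3 steer.py '[[0,0,0,0,1],[0,0,-30,0,1],[0,0,-60,0,1],[0,0,-70,-0.12,1],[0,0,-70,-0.24,1]]'|grep -E "pos|open|force"
python3 steer.py '[[0,0,0,-0.12,1],[0,0,0,-0.24,1],[0,0,0,-0.36,1],[0,0,0,-0.48,1],[0,0,0,-0.6,1]]' >/dev/null; python3 steer.py '[[0,0,0,-0.12,1],[0,0,0,-0.24,1],[0,0,0,-0.36,1],[0,0,0,-0.48,1],[0,0,0,-0.6,1]]' >/dev/null
python3 steer.py '[[0,0,0,-0.12,1],[0,0,0,-0.24,1],[0,0,0,-0.36,1],[0,0,0,-0.48,1],[0,0,0,-0.6,1]]' >/dev/null; python3 steer.py '[[0,0,0,-0.12,1],[0,0,0,-0.24,1],[0,0,0,-0.36,1],[0,0,0,-0.48,1],[0,0,0,-0.6,1]]' >/dev/null
python3 steer.py '[[0,0,0,-0.12,1],[0,0,0,-0.24,1],[0,0,0,-0.36,1],[0,0,0,-0.48,1],[0,0,0,-0.6,1]]' >/dev/null; python3 steer.py '[[0,0,0,-0.12,1],[0,0,0,-0.24,1],[0,0,0,-0.36,1],[0,0,0,-0.48,1],[0,0,0,-0.6,1]]' >/dev/null
python3 steer.py '[[0,0,0,-0.12,1],[0,0,0,-0.24,1],[0,0,0,-0.36,1],[0,0,0,-0.48,1],[0,0,0,-0.6,1]]' |grep -E "tcp|pos"; python3 -c "
from cell import env
print(env.state()['joints'])"
```

```text
opening: 0.474
eef_pos: [537.0, -217.5, 163.2]
ft_force: [0.9, -0.1, -0.0]
opening: 0.824
grip_force: 0.0
eef_pos: [535.9, -217.0, 160.2]
tcp_rot: [3.141, 0.0, -3.137]
[-4.98981105e-01  4.85489729e-01  1.73710697e+00  1.41954281e-04
  9.19016351e-01 -2.07425199e+00]
```

```bash
python3 steer.py '[[0,0,0,-0.1,1],[0,0,0,-0.2,1],[0,0,0,-0.3,1],[0,0,0,-0.4,1],[0,0,0,-0.4,1]]' >/dev/null; python3 steer.py '[[0,0,30,0,1],[0,0,60,0,0.8],[0,0,70,0,0.5],[0,0,70,0,0.3],[0,0,70,0,0]]' | grep -E "pos|force"; python3 steer.py '[[0,0,0,0,0],[0,0,0,0,0],[0,0,0,0,0],[0,0,0,0,0],[0,0,0,0,0]]' >/dev/null; python3 steer.py '[[0,0,0,0,0],[0,0,0,0,0],[0,0,0,0,0],[0,0,0,0,0]]'; python3 ck.py
python3 - <<'E'
from h import *
s=env.state();q=s["eef_pos"][:2]-[492.7,-202.8];b=np.arctan2(q[1],q[0])-s["tcp_rot"][2];print("beta",b)
for x in (.03,.06,.12): print(x,round(45*(np.cos(b-x)-np.cos(b)),2),round(-45*(np.sin(b-x)-np.sin(b)),2))
E
```

```text
eef_pos: [536.1, -217.1, 90.6]
ft_force: [0.4, 0.4, 0.0]
grip_force: 0.0
t: 24.13
eef_pos: [536.3, -217.3, 90.3]
tcp_rot: [-3.141, 0.001, -2.743]
ft_force: [1.9, -0.4, 0.5]
opening: 0.185
grip_force: 30.0
t24.13 phi -19.1 r 46.1 Ft -0.2 Fr 2.0 z 90.3 Fz 0.5 grip 30 mz 0.04
   T 0.04
beta 2.422894945495872
0.03 0.9 -1.0
0.06 1.84 -1.98
0.12 3.79 -3.84
```

```bash
sed -i 's/^print("t/print("t/; s/print("   T/print("  T/' ck.py; c(){ python3 ck.py | paste -sd' ' ; return ${PIPESTATUS[0]}; }
{ python3 steer.py '[[0.9,-1,0,0.03,0],[1.8,-2,0,0.06,0]]' >/dev/null && c && python3 steer.py '[[0.9,-1,0,0.03,0],[1.8,-2,0,0.06,0]]' >/dev/null && c && python3 steer.py '[[0.9,-1,0,0.03,0],[1.8,-2,0,0.06,0]]' >/dev/null && c && python3 steer.py '[[0.9,-1,0,0.03,0],[1.8,-2,0,0.06,0]]' >/dev/null && c && python3 steer.py '[[0.9,-1,0,0.03,0],[1.8,-2,0,0.06,0]]' >/dev/null && c && python3 steer.py '[[0.9,-1,0,0.03,0],[1.8,-2,0,0.06,0]]' >/dev/null && c && python3 steer.py '[[0.9,-1,0,0.03,0],[1.8,-2,0,0.06,0]]' >/dev/null && c && python3 steer.py '[[0.9,-1,0,0.03,0],[1.8,-2,0,0.06,0]]' >/dev/null && c && python3 steer.py '[[0.9,-1,0,0.03,0],[1.8,-2,0,0.06,0]]' >/dev/null && c && python3 steer.py '[[0.9,-1,0,0.03,0],[1.8,-2,0,0.06,0]]' >/dev/null && c && python3 steer.py '[[0.9,-1,0,0.03,0],[1.8,-2,0,0.06,0]]' >/dev/null && c && python3 steer.py '[[0.9,-1,0,0.03,0],[1.8,-2,0,0.06,0]]' >/dev/null && c; echo rc $?; }
```

```text
t24.30 phi -22.3 r 46.2 Ft 0.7 Fr 2.3 z 90.3 Fz -1.2 grip 30 mz 0.08   T 0.05
t24.47 phi -25.7 r 46.3 Ft -0.7 Fr 1.7 z 90.3 Fz -0.4 grip 30 mz 0.10   T 0.13
t24.63 phi -29.1 r 46.4 Ft 0.0 Fr 2.6 z 90.3 Fz -1.1 grip 30 mz 0.07   T 0.07
t24.80 phi -32.5 r 46.5 Ft 0.7 Fr 2.3 z 90.3 Fz -1.0 grip 30 mz 0.04   T 0.01
t24.97 phi -35.7 r 46.6 Ft -2.8 Fr 2.7 z 90.3 Fz -2.1 grip 30 mz 0.21   T 0.34
rc 1
```

```bash
python3 steer.py '[[0.4,-0.5,0,0.015,0],[0.9,-1,0,0.03,0]]' >/dev/null; python3 ck.py
```

```text
t25.13 phi -37.0 r 46.6 Ft -4.8 Fr 4.0 z 90.3 Fz -2.9 grip 30 mz 0.22
  T 0.44
```

```bash
python3 steer.py '[[0.4,-0.5,0,0.015,0],[0.9,-1,0,0.03,0]]' >/dev/null; python3 ck.py;  python3 steer.py '[[0,0,0,0,0],[0,0,0,0,0]]' >/dev/null; python3 ck.py
```

```text
t25.30 phi -38.5 r 46.7 Ft -5.6 Fr 4.3 z 90.3 Fz -2.8 grip 30 mz 0.24
  T 0.49
t25.47 phi -38.5 r 46.7 Ft -3.8 Fr 4.2 z 90.3 Fz -2.2 grip 30 mz 0.24
  T 0.41
```

```bash
python3 steer.py '[[0.4,-0.5,0,0.015,0],[0.9,-1,0,0.03,0]]' >/dev/null; python3 ck.py;  python3 steer.py '[[0.4,-0.5,0,0.015,0],[0.9,-1,0,0.03,0]]' >/dev/null; python3 ck.py; python3 - <<'E'
from h import *
s=env.state();print(s["tcp_rot"][2],s["opening"])
for n,b in(("top",(270,90,370,240)),("side",(220,200,360,290))):
    p,d=env.read_camera(n);np.savez(n+"3.npz",p=p,d=d)
    cv2.imwrite(f"pics/{n}3.png",cv2.resize(p[b[1]:b[3],b[0]:b[2]],None,fx=4,fy=4)[:,:,::-1])
E
```

```text
t25.63 phi -39.8 r 46.6 Ft -7.9 Fr 4.9 z 90.3 Fz -3.7 grip 30 mz 0.22
  T 0.58
t25.80 phi -41.1 r 46.6 Ft -11.8 Fr 4.3 z 90.3 Fz -1.2 grip 30 mz 0.21
  T 0.74
3.119541434708524 0.18363373376770759
```

View pics/top3.png

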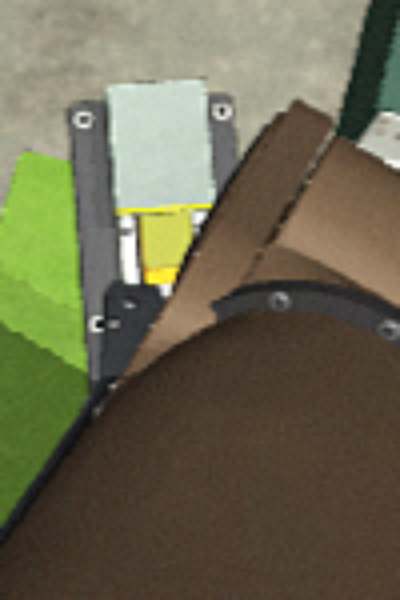

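The top crop shows the pad at (165,240), entering the hood, with the ram head at (160,275) against it. The wheel is hidden under the arm.

```bash
python3 steer.py '[[0,0,0,0,0],[0,0,0,0,0]]' >/dev/null; python3 ck.py; python3 steer.py '[[0.4,-0.5,0,0.015,0],[0.9,-1,0,0.03,0]]' >/dev/null; python3 ck.py; python3 -c "
from cell import env
s=env.state();print(s['eef_pos'],s['tcp_rot'][2])"; python3 - <<'E'
from h import *
z=np.load("top3.npz");p=z["p"].astype(int);a=.0743;c,s=np.cos(a),np.sin(a)
for f in("top0","top2","top3"):
    p=np.load(f+".npz")["p"].astype(np.float32)
    print(f,[tuple(cv2.getRectSubPix(np.ascontiguousarray(p),(3,3),tuple(map(float,proj("top",[[492.7+c*x-s*y,-203+s*x+c*y,29]])[0]))).mean((0,1)).astype(int)) for y in(0,) for x in range(108,134,2)])
E
```

```text
t26.07 phi -41.1 r 46.6 Ft -8.1 Fr 3.3 z 90.3 Fz -2.6 grip 30 mz 0.23
  T 0.60
t26.23 phi -42.3 r 46.5 Ft -14.7 Fr 3.3 z 90.3 Fz -3.5 grip 30 mz 0.19
  T 0.85
[ 527.11509931 -233.46833521   90.34769237] 3.089417372990741
top0 [(np.int64(151), np.int64(154), np.int64(61)), (np.int64(151), np.int64(155), np.int64(61)), (np.int64(151), np.int64(155), np.int64(61)), (np.int64(151), np.int64(155), np.int64(61)), (np.int64(152), np.int64(155), np.int64(62)), (np.int64(152), np.int64(155), np.int64(63)), (np.int64(152), np.int64(156), np.int64(63)), (np.int64(153), np.int64(156), np.int64(63)), (np.int64(154), np.int64(158), np.int64(63)), (np.int64(157), np.int64(160), np.int64(62)), (np.int64(143), np.int64(147), np.int64(62)), (np.int64(116), np.int64(119), np.int64(63)), (np.int64(92), np.int64(94), np.int64(68))]
top2 [(np.int64(198), np.int64(202), np.int64(85)), (np.int64(198), np.int64(201), np.int64(85)), (np.int64(197), np.int64(202), np.int64(84)), (np.int64(197), np.int64(202), np.int64(85)), (np.int64(197), np.int64(201), np.int64(85)), (np.int64(197), np.int64(201), np.int64(8
[... 234 characters left out ...]
 (np.int64(197), np.int64(202), np.int64(84)), (np.int64(197), np.int64(202), np.int64(84))]
top3 [(np.int64(150), np.int64(137), np.int64(124)), (np.int64(164), np.int64(156), np.int64(148)), (np.int64(178), np.int64(166), np.int64(133)), (np.int64(201), np.int64(186), np.int64(109)), (np.int64(226), np.int64(207), np.int64(80)), (np.int64(247), np.int64(226), np.int64(58)), (np.int64(253), np.int64(237), np.int64(59)), (np.int64(239), np.int64(223), np.int64(67)), (np.int64(226), np.int64(218), np.int64(78)), (np.int64(214), np.int64(211), np.int64(85)), (np.int64(209), np.int64(211), np.int64(90)), (np.int64(211), np.int64(216), np.int64(92)), (np.int64(211), np.int64(215), np.int64(91))]
```

View pics/side3.png

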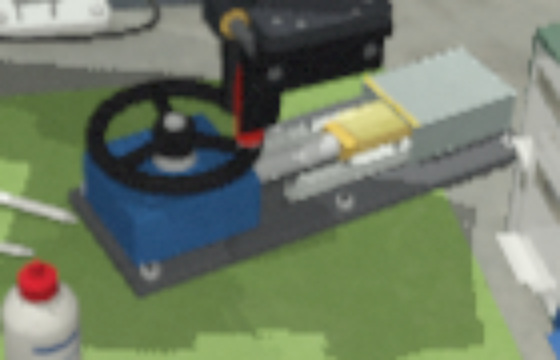

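The side crop shows the handle base at (250,138), gripped, and the pad at (375,125), part way under the hood with the ram head behind it. I'll compare the handle's angle in the picture with the TCP's angle.

```bash
python3 - <<'E'
from h import *
p0=np.load("side0.npz")["p"].astype(int);p3=np.load("side3.npz")["p"].astype(int);pn,_=env.read_camera("side");pn=pn.astype(int)
def red(p,box):
    x0,y0,x1,y1=box;q=p[y0:y1,x0:x1];w=((q[...,0]>90)&(q[...,1]<60)&(q[...,2]<60));v,u=np.nonzero(w);return u+x0,v+y0
for nm,p,box in(("0",p0,(245,218,275,250)),("3",p3,(270,210,292,240)),("now",pn,(270,210,292,240))):
    u,v=red(p,box);b=v.max();m=v>=b-2
    print(nm,len(u),"rows",v.min(),b,"bottom u",[(r,u[v==r].min(),u[v==r].max()) for r in range(b-3,b+1)])
c=np.array([492.7,-203.0])
for ph in(-34,-38,-42,-46): 
    a=np.radians(ph);print(ph,proj("side",[[c[0]+45*np.cos(a),c[1]+45*np.sin(a),78]]).round(1))
a=np.radians(-125.5);print("ref0",proj("side",[[c[0]+45*np.cos(a),c[1]+45*np.sin(a),78]]).round(1))
E
```

```text
0 155 rows 223 244 bottom u [(241, np.int64(256), np.int64(261)), (242, np.int64(255), np.int64(261)), (243, np.int64(255), np.int64(261)), (244, np.int64(260), np.int64(260))]
3 34 rows 218 236 bottom u [(233, np.int64(279), np.int64(285)), (234, np.int64(279), np.int64(285)), (235, np.int64(279), np.int64(284)), (236, np.int64(281), np.int64(281))]
now 28 rows 226 236 bottom u [(233, np.int64(279), np.int64(285)), (234, np.int64(279), np.int64(285)), (235, np.int64(279), np.int64(285)), (236, np.int64(280), np.int64(284))]
-34 [[282.  231.9]]
-38 [[281.8 232.7]]
-42 [[281.4 233.5]]
-46 [[281.  234.3]]
ref0 [[258.6 241.5]]
```

```bash
python3 steer.py '[[-1.7,2.1,0,-0.06,0],[-3.3,4.3,0,-0.12,0],[-4,5.4,0,-0.15,0],[-4,5.4,0,-0.15,0]]' >/dev/null; python3 ck.py; python3 steer.py '[[0,0,0,0,0.6],[0,0,0,0,1],[0,0,0,0,1],[0,0,0,0,1],[0,0,0,0,1]]'|grep -E "pos|open"; python3 steer.py '[[0,0,0,0,1],[0,0,-30,0,1],[0,0,-60,0,1],[0,0,-70,0.12,1],[0,0,-70,0.24,1]]'|grep -E "pos|open|force"
```

```text
t26.62 phi -34.9 r 46.3 Ft -5.6 Fr 3.8 z 90.3 Fz -1.4 grip 30 mz -0.03
  T 0.23
eef_pos: [529.8, -229.1, 90.2]
opening: 0.475
eef_pos: [530.9, -229.6, 163.2]
ft_force: [1.5, -0.0, -0.0]
opening: 0.828
grip_force: 0.0
```

```bash
python3 g.py 390 -215 175 2.4
```

```text
[141.5  -6.2 -12.4] 0.595
```

```bash
python3 steer.py '[[35,-2,-5,0.12,1],[70,-3,-10,0.24,1],[105,-5,-10,0.36,1],[141,-6,-10,0.48,1],[141,-6,-10,0.6,1]]' >/dev/null; python3 steer.py '[[0,0,0,0.12,1],[0,0,0,0.24,1],[0,0,0,0.36,1],[0,0,0,0.48,1],[0,0,0,0.6,1]]'|grep -E "pos|tcp"
python3 - <<'E'
from h import *
p,d=env.read_camera("top");np.savez("top4.npz",p=p,d=d)
cv2.imwrite("pics/top4.png",cv2.resize(p[90:250,260:380],None,fx=4,fy=4)[:,:,::-1])
P=p.astype(int);r,g,b=P[...,0],P[...,1],P[...,2];C=cloud("top",d)
M=(r>150)&(g<70)&(b<70)&(C[...,2]>100)&(C[...,2]<140)&(C[...,0]<560)&(C[...,0]>440);Q=C[M];print(len(Q),np.median(Q,0),Q.min(0),Q.max(0))
q=np.median(Q,0)[:2]-[492.7,-203];print(np.degrees(np.arctan2(q[1],q[0])),np.hypot(*q))
E
```

```text
eef_pos: [389.5, -215.1, 170.3]
tcp_rot: [3.141, 0.0, 1.794]
42 [ 529.86623374 -227.16496394  125.12109593] [ 523.4932285  -233.67078314  119.2273296 ] [ 536.58480379 -221.01953457  128.48200327]
-33.031357675385834 44.3314156419731
```

View pics/top4.png

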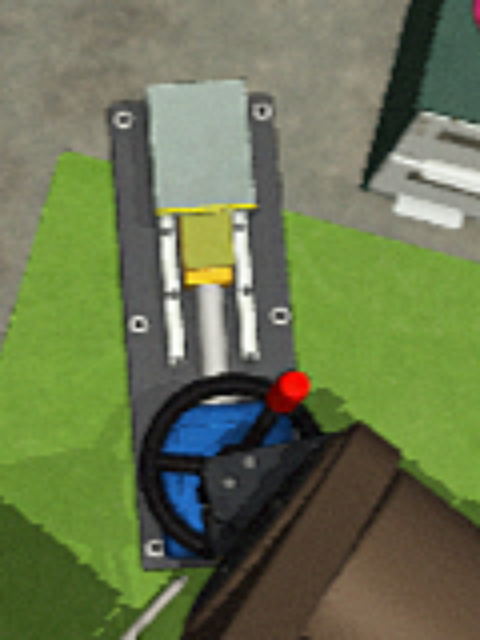

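The top crop shows the handle at (290,390), with the rail gap straight and the pad 12–15 mm short of fully covered, the ram head on it at (208,275). The handle angle is about -33.5°. The torque stayed positive as I backed off, so the resistance was elastic: it is the stop, not drag.

```bash
python3 steer.py '[[0,0,0,0.12,1],[0,0,0,0.24,1],[0,0,0,0.36,1],[0,0,0,0.48,1],[0,0,0,0.6,1]]' >/dev/null; python3 steer.py '[[0,0,0,0.12,1],[0,0,0,0.24,1],[0,0,0,0.36,1],[0,0,0,0.48,1],[0,0,0,0.6,1]]'>/dev/null;  python3 steer.py '[[0,0,0,0.12,1],[0,0,0,0.24,1],[0,0,0,0.36,1],[0,0,0,0.48,1],[0,0,0,0.594,1]]'>/dev/null; python3 steer.py '[[0,0,0,0,1],[0,0,0,0,1]]'|grep tcp; python3 g.py 530 -228.3 165 0
```

```text
tcp_rot: [-3.142, -0.0, 0.011]
[140.3  14.8   5.3] 0.011
```

```bash
python3 steer.py '[[35,4,0,0.01,1],[70,8,0,0.01,1],[105,12,0,0.01,1],[140.3,14.8,5,0.01,1],[140.3,14.8,5,0.01,1]]' >/dev/null; python3 steer.py '[[0,0,0,0,1],[0,0,0,0,1]]'|grep pos; python3 g.py 530 -228.3 90 0
```

```text
eef_pos: [529.3, -228.7, 164.8]
[ 0.8 -0.4 74.8] -0.001
```

```bash
python3 steer.py '[[0.8,-0.4,35,0,1],[0.8,-0.4,65,0,0.8],[0.8,-0.4,75,0,0.5],[0.8,-0.4,75,0,0.3],[0.8,-0.4,75,0,0]]' | grep -E "pos|force"; python3 steer.py '[[0,0,0,0,0],[0,0,0,0,0],[0,0,0,0,0],[0,0,0,0,0],[0,0,0,0,0]]' >/dev/null; python3 steer.py '[[0,0,0,0,0],[0,0,0,0,0],[0,0,0,0,0],[0,0,0,0,0]]'; python3 ck.py
python3 - <<'E'
from h import *
s=env.state();q=s["eef_pos"][:2]-[492.7,-203];ph=np.arctan2(q[1],q[0]);b=ph-s["tcp_rot"][2];print("phi",np.degrees(ph),"beta",b,s["joints"])
for x in np.arange(1,6)*.12: print(round(x,2),round(45*(np.cos(b+x)-np.cos(b)),1),round(-45*(np.sin(b+x)-np.sin(b)),1))
E
```

```text
eef_pos: [530.6, -228.9, 91.1]
ft_force: [0.2, -0.2, 0.0]
grip_force: 0.0
t: 31.5
eef_pos: [530.8, -228.7, 90.2]
tcp_rot: [-3.142, -0.0, -0.004]
ft_force: [0.5, -0.1, 1.2]
opening: 0.177
grip_force: 30.0
t31.50 phi -34.8 r 46.4 Ft -0.2 Fr 0.4 z 90.2 Fz 1.2 grip 30 mz 0.07
  T 0.08
phi -33.96655664018413 beta -0.5886873104277337 [-5.21085267e-01  5.77727732e-01  1.79829890e+00  1.37823087e-04
  7.65573097e-01  1.05375263e+00]
0.12 2.7 -4.7
0.24 4.9 -9.6
0.36 6.4 -14.8
0.48 7.3 -20.1
0.6 7.6 -25.5
```

```bash
python3 steer.py '[[2.7,-4.7,0,-0.12,0],[4.9,-9.6,0,-0.24,0],[6.4,-14.8,0,-0.36,0],[7.3,-20.1,0,-0.48,0],[7.6,-25.5,0,-0.6,0]]' >/dev/null; python3 ck.py && python3 steer.py '[[2.7,-4.7,0,-0.12,0],[4.9,-9.6,0,-0.24,0],[6.4,-14.8,0,-0.36,0],[7.3,-20.1,0,-0.48,0],[7.6,-25.5,0,-0.6,0]]' >/dev/null; python3 ck.py && python3 steer.py '[[2.7,-4.7,0,-0.12,0],[4.9,-9.6,0,-0.24,0],[6.5,-15.2,0,-0.37,0],[6.5,-15.2,0,-0.37,0]]' >/dev/null; python3 ck.py; python3 steer.py '[[0,0,0,0,0],[0,0,0,0,0]]' | grep tcp; python3 ck.py
```

```text
t31.92 phi -1.0 r 45.4 Ft 1.9 Fr -3.5 z 90.2 Fz 2.8 grip 30 mz -0.13
  T -0.22
t32.33 phi 33.4 r 44.4 Ft 0.7 Fr -5.4 z 90.2 Fz 2.1 grip 30 mz -0.09
  T -0.12
t32.67 phi 55.8 r 43.8 Ft -3.6 Fr -5.1 z 90.2 Fz 1.5 grip 30 mz -0.08
  T 0.08
tcp_rot: [-3.14, -0.0, 1.566]
t32.83 phi 55.2 r 43.8 Ft -2.5 Fr -4.8 z 90.2 Fz 3.2 grip 30 mz -0.01
  T 0.11
```

Backed off 90° from -34.8° to 55.2°. Next I'll let go, lift, retreat and check.

```bash
python3 steer.py '[[0,0,0,0,0.6],[0,0,0,0,1],[0,0,0,0,1],[0,0,0,0,1],[0,0,0,0,1]]'|grep -E "pos|open"; python3 steer.py '[[0,0,0,0,1],[0,0,0,0,1],[0,0,-30,0,1],[0,0,-60,0,1],[0,0,-90,0,1]]'>/dev/null; python3 g.py 385 -230 230 1.57
```

```text
eef_pos: [518.8, -166.2, 90.2]
opening: 0.474
[ -64.6 -133.1  -48.8] -0.004
```

```bash
python3 steer.py '[[-10,-20,-30,0,1],[-25,-50,-50,0,1],[-40,-80,-50,0,1],[-55,-110,-50,0,1],[-65,-133,-50,0,1]]'|grep -E "pos|force"; python3 steer.py '[[0,0,0,0,1],[0,0,0,0,1]]'>/dev/null; python3 - <<'E'
from h import *
p,d=env.read_camera("top")
cv2.imwrite("pics/top5.png",cv2.resize(p[90:290,260:400],None,fx=3,fy=3)[:,:,::-1])
P=p.astype(int);r,g,b=P[...,0],P[...,1],P[...,2];C=cloud("top",d)
M=(r>150)&(g<70)&(b<70)&(C[...,2]>100)&(C[...,2]<140)&(C[...,0]<560)&(C[...,0]>440);Q=C[M];q=np.median(Q,0)[:2]-[492.7,-203];print(len(Q),np.degrees(np.arctan2(q[1],q[0])),np.hypot(*q))
def blob(x0,y0,x1,y1,n):
    M=(C[...,2]>20)&(C[...,2]<130)&(C[...,0]>x0)&(C[...,0]<x1)&(C[...,1]>y0)&(C[...,1]<y1);print(n,M.sum(),np.median(C[M],0).round(1),C[M].max(0).round(),C[M].min(0).round())
blob(640,80,720,170,"oil")
ps,ds=env.read_camera("side");C=cloud("side",ds)
blob(345,-325,405,-265,"clean side")
z=np.load("side0.npz");C=cloud("side",z["d"]);blob(345,-325,405,-265,"clean side at start")
cv2.imwrite("pics/side5.png",cv2.resize(ps[190:310,190:370],None,fx=4,fy=4)[:,:,::-1])
E
```

```text
eef_pos: [383.5, -231.0, 230.7]
ft_force: [0.5, -1.3, 0.3]
grip_force: 0.0
44 56.35537925773473 45.711962817395694
oil 234 [679.3 126.9  55.9] [702. 147.  82.] [668. 113.  20.]
clean side 496 [ 372.  -310.8   57.6] [ 394. -285.   90.] [ 356. -321.   20.]
clean side at start 501 [ 372.  -310.9   57.4] [ 394. -286.   90.] [ 356. -320.   20.]
```

View pics/top5.png

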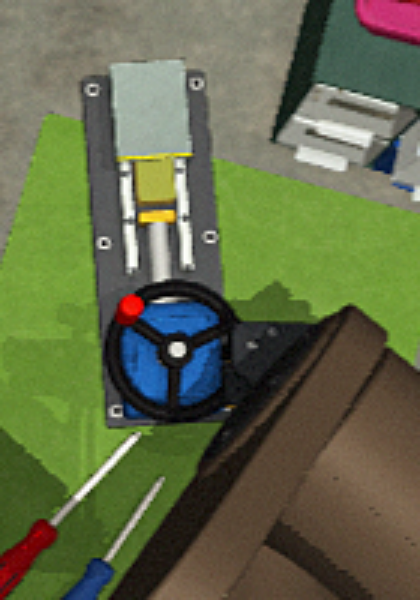

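View pics/side5.png

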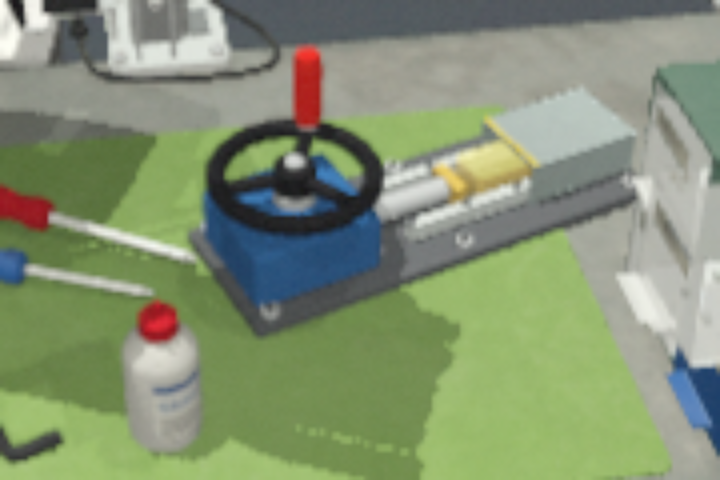

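The final views show a dark gap between the ram head (155,216) and the pad (155,183), which is still part way under the hood. The handle is at 56°, 89° back from the stop. Both bottles are standing where they were.

```bash
python3 -c "
from cell import env
print(env.job_done())"
```

```text
the job is handed in; nothing more can be done
None
```

I wound the pad in until it came up against the stop, backed the wheel off a quarter turn (89° by camera, which leaves a visible gap behind the pad), let go and handed the job in at about 34 s with both bottles where they were; the result isn't known yet, and the resistance at the stop built up like a spring over about 8° of wheel (peak about 0.85 N m) rather than stopping dead.

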